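# Put the washed burner caps back on the gas hob

### The arm

A 6-joint arm with a two-finger parallel gripper is mounted at the origin on the work surface. World frame = base frame: x ahead of the robot, y to its left, z up, the work surface at z = 0. Lengths are in m, angles in rad, forces in N, time in s.
With the tool pointing down it reaches from about 0.35 to 0.925 m from the base axis. Payload 6.4 kg.
Tool frame: the origin (TCP) lies midway between the tips of the shut fingers; the grasp point (between the pads) lies grip_depth behind it (grip_depth is the distance from the TCP to the grasp point, in m); z points along the fingers, y is the line along which they close (so a half turn about z gives the same grasp; the last joint's range is limited). The gripper opens to 94 mm and grips with 3 to 60 N. Pads are 16 mm wide; open, the fingers measure 119 mm over their backs; the gripper's body (75 mm by 177 mm) begins 78 mm behind the grasp point.
Start: joints at [-1.463, 0.245, 1.558, -0, 1.339, -0.174], TCP at [0.181, -0.624, 0.178] pointing down, gripper open.
Joint ranges: [-3.13, 3.13], [-1.02, 2.26], [0.13, 2.54], [-0.95, 4.09], [0.21, 2.88], [-2.74, 2.74]. Speed limits (rad/s): [2.57, 2.57, 3.14, 3.14, 3.14, 3.14].

### API

Orientations are given as a rotation vector (axis times angle).
In Python, from plant import * gives the robot as it stands.
- The arm moves only by the tool arm_command, never from a script. Its argument "increments" is a list of rows, each a list of 5 numbers: the shift along the tool's x, y, z in m, then the turn about the tool's z in rad, then the closure, from -1 (fully open) to 1 (shut). In form: [[dx, dy, dz, roll, grip], ...]. A call has exactly 8 rows; each row shifts and turns the commanded pose from where the row before left it, along the tool's axes as they then stand; what a row does not reach is not made up. A row lasts 1/12 s, in which the tool goes at most 41.7 mm and 7.16 degrees, less where a joint would pass 70% of its speed; a pose out of reach is approached as far as the arm can. A call is refused whole if a number of a shift passes 0.0417 or a number of a turn 0.125, either way. A call with a gripper value outside its range is refused whole. The fingers move at their own pace and stop on an object; "newtons" is the grip in N (left out, the last holds). Time passes only in rows, so rows that do not move let the fingers close, or fill a call up. It gives the time, the measured TCP pose, the force, the opening and the grip force at its end, in the units of the state.
- observe(): the state, without advancing time (a new reading comes with each control period).
- grab_frame(name): name is "side" or "top"; returns the picture (384x512x3 uint8, red, green, blue); there is no depth.
- get_calibration(name): a dict with "intrinsics" (3x3 intrinsics, pixels), "k1" (the pictures are not rectified: a ray, as slopes to the right and down, at radius r is drawn at 1 + k1 r^2 times it, then the intrinsics apply), "T" (4x4, takes a point from camera to world coordinates). Camera axes: x right, y up, looking along -z (the intrinsics and any distortion apply to the point x, -y, -z); pixel columns grow to the right and rows downward; lengths in m; the calibration is good to about 2 mm. A picture is of the moment at which its call begins. get_calibration takes no time and is no camera call.
- job_done(): hands the job in; it is judged then, once.
The state is a dict: "time_s": time; "joints": joint angles; "joint_velocities": joint speeds; "tau": joint torques, N m; "tcp_pos": TCP position; "tcp_rot": TCP orientation; "ft_force": force on the tool from outside, world axes, zero at the start; "torque": the same for the moment, N m; "opening": finger opening in m; "gripper_force": force on a finger pad.
Only numpy, scipy, OpenCV 4.12 (cv2) and the standard library are available. Lean on these libraries where they do the work, as an engineer would, in place of code of your own. Each camera call takes 0.05 s, during which the arm holds its last target. There are 200 camera calls.

### The job

The four washed burner caps of the gas hob stand in two little stacks on the wooden board. Take the stacks apart and put every cap back on the burner of its own colour and size, lying flat and well centred on the burner's top, then let go and leave all four at rest.

Things in the scene. Friction and masses are not known exactly. Their poses are not given: they have to be found in the camera images.
- cap_black: The large burner cap: a loose solid round disc of matt black enamel, 68 mm in diameter, 16 mm thick. Origin at the centre of its underside, z up its axis; yaw means nothing. Starts lying on the wooden board, whose top is 18 mm above the worktop, with the brass or the blue cap stacked on it; the two stacks are about 140 mm apart.
- cap_silver: The medium-large burner cap: a loose solid round disc of bare silver-grey aluminium, 58 mm in diameter, 16 mm thick. Origin at the centre of its underside, z up its axis; yaw means nothing. Starts lying on the wooden board, whose top is 18 mm above the worktop, with the brass or the blue cap stacked on it; the two stacks are about 140 mm apart.
- cap_brass: The medium-small burner cap: a loose solid round disc of yellow brass, 44 mm in diameter, 16 mm thick. Origin at the centre of its underside, z up its axis; yaw means nothing. Starts stacked on top of the black or the silver cap (which one differs), underside 34 mm above the worktop. A brush 24 mm high lies along the board's far edge.
- cap_blue: The small burner cap: a loose solid round disc of blue enamel, 36 mm in diameter, 16 mm thick. Origin at the centre of its underside, z up its axis; yaw means nothing. Starts stacked on top of the black or the silver cap (which one differs), underside 34 mm above the worktop. A brush 24 mm high lies along the board's far edge.
- burner_black: The black cap's burner: fixed round head of matt black enamel, 88 mm in diameter, on a wider steel skirt, its flat top marked by a central dark disc. Origin at the centre of its underside, z up; the top is 24 mm above the origin. It stands on the white hob plate, 12 mm thick, where a loose lighter 18 mm high lies too. Burners at least 155 mm apart; places differ each time.
- burner_silver: The silver cap's burner: fixed round head of bare silver-grey aluminium, 78 mm in diameter, on a wider steel skirt, its flat top marked by a central dark disc. Origin at the centre of its underside, z up; the top is 24 mm above the origin. It stands on the white hob plate, 12 mm thick, where a loose lighter 18 mm high lies too. Burners at least 155 mm apart; places differ each time.
- burner_brass: The brass cap's burner: fixed round head of yellow brass, 64 mm in diameter, on a wider steel skirt, its flat top marked by a central dark disc. Origin at the centre of its underside, z up; the top is 24 mm above the origin. It stands on the white hob plate, 12 mm thick, where a loose lighter 18 mm high lies too. Burners at least 155 mm apart; places differ each time.
- burner_blue: The blue cap's burner: fixed round head of blue enamel, 56 mm in diameter, on a wider steel skirt, its flat top marked by a central dark disc. Origin at the centre of its underside, z up; the top is 24 mm above the origin. It stands on the white hob plate, 12 mm thick, where a loose lighter 18 mm high lies too. Burners at least 155 mm apart; places differ each time.
Mind the look-alikes: they are no part of the job. Leave any pink, red or white look-alike of the cap_blue alone.

How it is judged:
At the end, for the whole second after the job is handed in: Each of the four caps lies flat (tilt under 0.08 rad) on the top of the burner of its own colour, its centre within 10 mm of the burner's centre in plan and its underside within 3 mm of the burner's top, at rest and not touched by the fingers (horizontal distance between cap_black and burner_black below 0.01 m and z of cap_black in the frame of burner_black between 0.021 and 0.027 m and angle between each of cap_black, cap_silver, cap_brass, cap_blue's own z axis and vertical below 0.08 rad and linear speed of each of cap_black, cap_silver, cap_brass, cap_blue below 0.02 m/s and angular speed of each of cap_black, cap_silver, cap_brass, cap_blue below 0.2 rad/s and contact force between the fingers and cap_black below 0.05 N and horizontal distance between cap_silver and burner_silver below 0.01 m and z of cap_silver in the frame of burner_silver between 0.021 and 0.027 m and contact force between the fingers and cap_silver below 0.05 N and horizontal distance between cap_brass and burner_brass below 0.01 m and z of cap_brass in the frame of burner_brass between 0.021 and 0.027 m and contact force between the fingers and cap_brass below 0.05 N and horizontal distance between cap_blue and burner_blue below 0.01 m and z of cap_blue in the frame of burner_blue between 0.021 and 0.027 m and contact force between the fingers and cap_blue below 0.05 N).
It also fails if it takes over 99 s, if anything falls off the work surface, if the arm or the gripper's body presses on something with over 40 N, if the wrist force passes 120 N, or if a joint passes its speed limit or range.

## Working session

There is one attempt and no reset: what is moved stays moved. The work goes in short steps, Python scripts to look and compute and a tool call to move; the robot and the scene stay as the last step left them, time stands still between calls to the robot, and variables do not carry over. Pictures are saved under pics/ and viewed, at most 14 in all, crops included, and the job is handed in when it is done.

Besides the shell and the picture viewer there is one more tool, called by a JSON object that holds its "fn" and its "kwargs", one argument or row to a line. arm_command: Moves the arm, as the interface text tells. Its arguments: {"type":"object","properties":{"increments":{"type":"array"},"newtons":{"type":"number"}},"required":["increments"]}

```bash
ls; mkdir -p pics; python3 - <<'E'
from plant import *
import cv2
s=observe();print(s)
for n in("side","top"):
    f=grab_frame(n);cv2.imwrite(f"pics/{n}0.png",f[:,:,::-1]);c=get_calibration(n);print(c)
try: print(grip_depth)
except Exception as e: print(e)
E
```

```text
pics
{'time_s': 0.0, 'joints': array([-1.46309014e+00,  2.45786756e-01,  1.55896444e+00, -2.29225476e-05,
        1.33871957e+00, -1.74123637e-01]), 'joint_velocities': array([ 0.00120047, -0.00184971,  0.00094941, -0.00199706, -0.00118117,
        0.00296487]), 'tau': array([ 1.45893540e-03, -4.15823257e+01, -3.14606130e+01,  6.85122027e-02,
        3.33539362e-02, -1.50651749e-04]), 'tcp_pos': array([ 0.18068836, -0.62371534,  0.17658954]), 'tcp_rot': array([-3.10859254e+00, -4.40978085e-01, -6.29000751e-05]), 'ft_force': array([-0.42735549,  0.34606538, -1.78632529]), 'torque': array([-0.01514452,  0.03778228, -0.01875391]), 'gripper_force': 0.0, 'opening': 0.09394084654078912}
{'intrinsics': array([[402.79533515,   0.        , 256.10398584],
       [  0.        , 402.79533515, 189.46684294],
       [  0.        ,   0.        ,   1.        ]]), 'k1': -0.13957722882445633, 'T': array([[ 0.95765527,  0.20091142, -0.20623042,  0.31487386],
       [-0.28727179,  0.71470069, -0.63771297, -0.5606114 ],
       [ 0.0192692 ,  0.66995337,  0.74215307,  0.79921177],
       [ 0.        ,  0.        ,  0.        ,  1.        ]])}
{'intrinsics': array([[472.37009684,   0.        , 259.49856413],
       [  0.        , 472.37009684, 196.26732505],
       [  0.        ,   0.        ,   1.        ]]), 'k1': -0.10222780924805017, 'T': array([[ 9.53174081e-04,  9.74236375e-01, -2.25527332e-01,
         2.63713313e-01],
       [-9.99993150e-01,  1.73519321e-03,  3.26931900e-03,
         1.17295697e-01],
       [ 3.57642299e-03,  2.25522671e-01,  9.74231355e-01,
         1.14714468e+00],
       [ 0.00000000e+00,  0.00000000e+00,  0.00000000e+00,
         1.00000000e+00]])}
0.0188
```

View pics/side0.png

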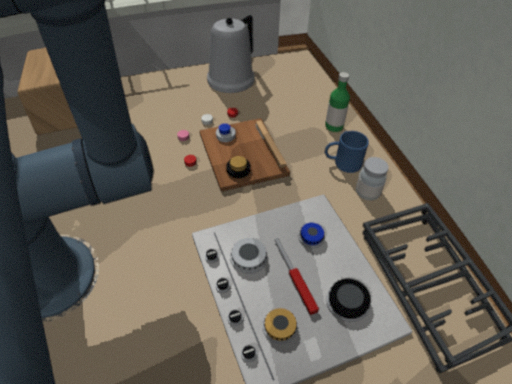

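View pics/top0.png

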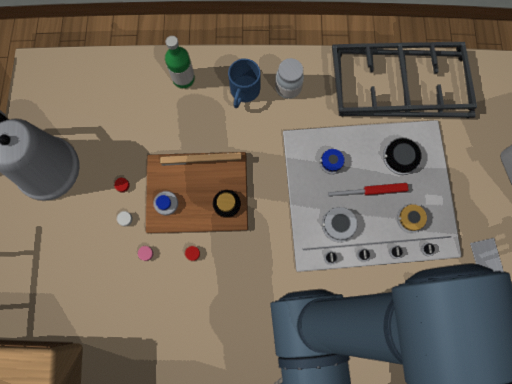

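The side view has the blue-on-silver stack at (225,133) and brass-on-black at (238,166). Its burners are silver (248,254), blue (312,233), brass (281,323) and black (349,298). In the top view the stacks are at (165,203) and (227,203), and the burners are blue (333,160), black (404,155), brass (414,217) and silver (341,223). Next I'll measure by mask.

```bash
cat > h.py <<'E'
from plant import *
import numpy as np, cv2
def ray(n,u,v):
    c=get_calibration(n);K=c["intrinsics"];k=c["k1"];T=c["T"]
    d=np.array([(u-K[0,2])/K[0,0],(v-K[1,2])/K[1,1]]);p=d.copy()
    for _ in range(20): p=d/(1+k*(p@p))
    return T[:3,3],T[:3,:3]@np.array([p[0],-p[1],-1.])
def onz(n,u,v,z):
    o,d=ray(n,u,v);return (o+d*(z-o[2])/d[2])[:2]
def pix(n,P):
    c=get_calibration(n);K=c["intrinsics"];T=c["T"];q=T[:3,:3].T@(np.array(P)-T[:3,3])
    p=np.array([q[0],-q[1]])/-q[2];p=p*(1+c["k1"]*(p@p));return K[0,0]*p[0]+K[0,2],K[1,1]*p[1]+K[1,2]
def cross(a,b):
    (o1,d1),(o2,d2)=ray("top",*a),ray("side",*b)
    t=np.linalg.lstsq(np.c_[d1,-d2],o2-o1,rcond=None)[0]
    p,q=o1+t[0]*d1,o2+t[1]*d2;return (p+q)/2,np.linalg.norm(p-q)
def mask(f,col):
    h=cv2.cvtColor(f,cv2.COLOR_RGB2HSV);H,S,V=[h[:,:,i].astype(int) for i in range(3)]
    if col=="blue": m=(H>112)&(H<128)&(S>170)&(V>60)
    if col=="brass": m=(H>15)&(H<28)&(S>150)&(V>120)
    if col=="black": m=V<45
    if col=="dark": m=V<100
    if col=="silver": m=(S<60)&(V>60)
    return m.astype(np.uint8)
def blob(f,col,u,v,r=28):
    m=mask(f,col)
    w=np.zeros_like(m);cv2.circle(w,(int(u),int(v)),r,1,-1);m=m*w
    n,l,st,ce=cv2.connectedComponentsWithStats(m)
    i=1+np.argmax(st[1:,4])
    cs,_=cv2.findContours((l==i).astype(np.uint8),cv2.RETR_EXTERNAL,cv2.CHAIN_APPROX_NONE)
    c=max(cs,key=len);return cv2.fitEllipse(cv2.convexHull(c)),st[i,4]
E
python3 - <<'E'
from h import *
F={n:cv2.imread(f"pics/{n}0.png")[:,:,::-1].copy() for n in("top","side")}
def crop(n,u,v,r=32):
    return cv2.resize(F[n][v-r:v+r,u-r:u+r],(200,200),interpolation=cv2.INTER_CUBIC)
T=[(165,203),(227,203),(333,160),(404,155),(414,217),(341,223)]
S=[(225,133),(238,166),(312,233),(349,298),(281,323),(248,254)]
a=[crop("top",*p) for p in T];b=[crop("side",*p) for p in S]
im=np.vstack([np.hstack(x) for x in (a[:4],a[4:]+b[:2],b[2:])])
cv2.imwrite("pics/c0.png",im[:,:,::-1])
E
```

```text
(no output)
```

View pics/c0.png

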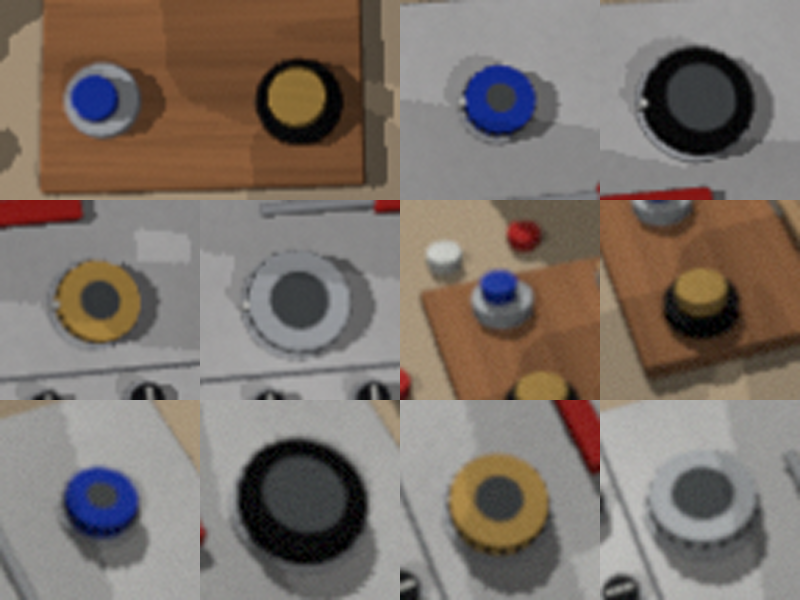

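The crops show clear cap tops and grey central discs on all the burners. They also show the blue cap off-centre on the silver one.

```bash
python3 - <<'E'
from h import *
F={n:cv2.imread(f"pics/{n}0.png")[:,:,::-1].copy() for n in("top","side")}
T=[(333,160),(404,155),(414,217),(341,223)];S=[(312,233),(349,298),(281,323),(248,254)]
for nm,t,s,rt,rs in zip(["blue","black","brass","silver"],T,S,[9,15,10,14],[9,17,11,14]):
    o=[]
    for n,p,r in(("top",t,rt),("side",s,rs)):
        h=cv2.cvtColor(F[n],cv2.COLOR_RGB2HSV).astype(int)
        m=((h[:,:,1]<95)&(h[:,:,2]>45)&(h[:,:,2]<110)).astype(np.uint8)
        w=np.zeros_like(m);cv2.circle(w,p,r,1,-1);m*=w
        k,l,st,ce=cv2.connectedComponentsWithStats(m,connectivity=4);i=1+np.argmax(st[1:,4]);e=ce[i]
        o.append(e);print(nm,n,e.round(1),st[i,2:],onz(n,*e,.036).round(4))
    print("   cross",cross(*o))
for nm,t,s in(("blue",(165,203),(225,130)),("brass",(227,203),(238,162))):
    for n,p in(("top",t),("side",s)):
        e,a=blob(F[n],nm,*p,14);print("cap",nm,n,np.round(e[0],1),np.round(e[1],1),a,onz(n,*e[0],.042 if n=="top" else .044).round(4))
e,a=blob(F["top"],"black",227,203,18);print("black",e,onz("top",*e[0],.026))
e,a=blob(F["top"],"silver",165,203,16);print("silver",e,onz("top",*e[0],.026))
E
```

```text
blue top [332.7 158.7] [ 9  9 58] [ 0.6164 -0.0672]
blue side [312.3 231. ] [ 9  7 51] [ 0.6163 -0.0667]
   cross (array([ 0.61615559, -0.06707614,  0.03659046]), np.float64(0.0001163625386635425))
black top [403.9 153.7] [ 21  21 359] [ 0.6305 -0.2467]
black side [349.9 295.7] [ 27  24 492] [ 0.6304 -0.2465]
   cross (array([ 0.63033185, -0.24662447,  0.03632707]), np.float64(0.000111422975509773))
brass top [413.7 216.6] [ 12  12 120] [ 0.4711 -0.2597]
brass side [280.2 322. ] [ 16  15 171] [ 0.471  -0.2592]
   cross (array([ 0.47090439, -0.25944433,  0.03661587]), np.float64(0.00015719627655349039))
silver top [340.5 222.5] [ 19  19 278] [ 0.4569 -0.0803]
silver side [248.6 251.4] [ 20  16 257] [ 0.4569 -0.0798]
   cross (array([ 0.45681015, -0.08017735,  0.03655027]), np.float64(5.801606948680528e-05))
cap blue top [162.9 202. ] [13.5 14. ] 153 [0.5051 0.3458]
cap blue side [224.2 128.7] [ 9.1 10.2] 69 [0.5038 0.3436]
cap brass top [225.3 201.6] [16.7 17.5] 234 [0.5064 0.1955]Traceback (most recent call last):
  File "<stdin>", line 15, in <module>
  File "h.py", line 31, in blob
    c=max(cs,key=len);return cv2.fitEllipse(cv2.convexHull(c)),st[i,4]
                             ~~~~~~~~~~~~~~^^^^^^^^^^^^^^^^^^^
cv2.error: OpenCV(4.12.0) /io/opencv/modules/imgproc/src/shapedescr.cpp:361: error: (-201:Incorrect size of input array) There should be at least 5 points to fit the ellipse in function 'fitEllipseNoDirect'
```

{"fn": "arm_command", "kwargs": {
  "increments": [
    [0.03,0,0,0.0352,-1],
    [0.04,0,0,0.0352,-1],
    [0.04,0,0,0.0352,-1],
    [0.04,0,0,0.0352,-1],
    [0.04,0,0,0.0352,-1],
    [0.04,-0.02,0,0.0352,-1],
    [0.03,-0.04,0,0.0352,-1],
    [0.02,-0.04,0,0.0352,-1]
  ],
  "newtons": 25
}}

```text
time_s: 0.77
tcp_pos: [0.4431, -0.4885, 0.1766]
tcp_rot: [-3.141, 0.002, 0.0]
ft_force: [1.2, -0.5, 0.3]
opening: 0.0941
gripper_force: 0.0
```

{"fn": "arm_command", "kwargs": {
  "increments": [
    [0.01,-0.04,0,0,-1],
    [0.01,-0.04,0,0,-1],
    [0.01,-0.04,0,0,-1],
    [0.01,-0.04,0,0,-1],
    [0.01,-0.04,0,0,-1],
    [0.01,-0.04,0,0,-1],
    [0,-0.04,0,0,-1],
    [0,-0.04,0,0,-1]
  ]
}}

```text
time_s: 1.43
tcp_pos: [0.5011, -0.1677, 0.1772]
tcp_rot: [-3.141, -0.0, 0.001]
ft_force: [0.6, 0.4, -0.1]
opening: 0.094
gripper_force: 0.0
```

{"fn": "arm_command", "kwargs": {
  "increments": [
    [0,-0.04,0,0,-1],
    [0,-0.04,0,0,-1],
    [0,-0.04,0,0,-1],
    [0,-0.04,0,0,-1],
    [0,-0.04,0,0,-1],
    [0,-0.04,0.02,0,-1],
    [0,-0.04,0.02,0,-1],
    [0,-0.03,0.02,0,-1]
  ]
}}

```text
time_s: 2.1
tcp_pos: [0.5011, 0.1372, 0.1201]
tcp_rot: [-3.141, -0.002, -0.002]
ft_force: [0.4, -0.9, -0.3]
opening: 0.0938
gripper_force: 0.0
```

{"fn": "arm_command", "kwargs": {
  "increments": [
    [0,0,0,0,-1],
    [0,0,0,0,-1],
    [0,0,0,0,-1],
    [0,0,0,0,-1],
    [0,0,0,0,-1],
    [0,0,0,0,-1],
    [0,0,0,0,-1],
    [0,0,0,0,-1]
  ]
}}

```text
time_s: 2.77
tcp_pos: [0.5016, 0.1342, 0.1207]
tcp_rot: [-3.142, 0.001, -0.001]
ft_force: [0.0, 0.8, 0.0]
opening: 0.0939
gripper_force: 0.0
```

{"fn": "arm_command", "kwargs": {
  "increments": [
    [0.005,-0.03,0,0,-1],
    [0,-0.031,0,0,-1],
    [0,0,0.03,0,-1],
    [0,0,0.03,0,-1],
    [0,0,0.015,0,-1],
    [0,0,0.007,0,-1],
    [0,0,0,0,1],
    [0,0,0,0,1]
  ],
  "newtons": 25
}}

```text
time_s: 3.43
tcp_pos: [0.5069, 0.1956, 0.039]
tcp_rot: [-3.141, 0.0, -0.001]
ft_force: [0.2, 1.0, 0.1]
opening: 0.0841
gripper_force: 0.0
```

{"fn": "arm_command", "kwargs": {
  "increments": [
    [0,0,0,0,1],
    [0,0,0,0,1],
    [0,0,0,0,1],
    [0,0,0,0,1],
    [0,0,0,0,1],
    [0,0,0,0,1],
    [0,0,0,0,1],
    [0,0,0,0,1]
  ]
}}

```text
time_s: 4.1
tcp_pos: [0.5063, 0.1957, 0.0384]
tcp_rot: [-3.142, -0.0, 0.0]
ft_force: [0.3, 0.5, -0.6]
opening: 0.0308
gripper_force: 0.0
```

```bash
python3 - <<'E'
from h import *
print(observe()["opening"],observe()["gripper_force"])
a=grab_frame("top")[150:250,130:280];b=grab_frame("side")[90:210,180:330]
im=np.hstack([cv2.resize(a,(600,400),interpolation=2)[:, :400+0],cv2.resize(b,(500,400),interpolation=2)[:,:400]])
im=np.hstack([cv2.resize(a,(400,267)),cv2.resize(b,(400,320))[:267]])
cv2.imwrite("pics/g1.png",im[:,:,::-1])
E
```

```text
0.03078006445506878 0.0
```

View pics/g1.png

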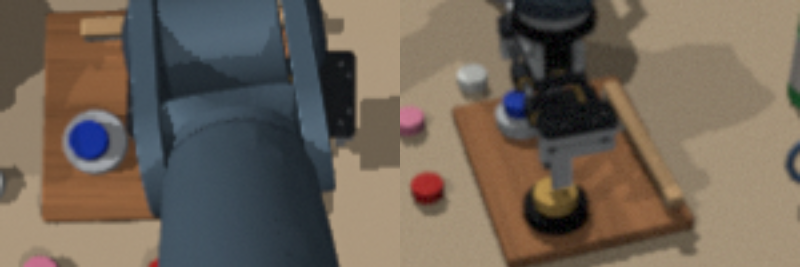

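```bash
python3 - <<'E'
from h import *
for P in [(.5063,.1803,.0384),(.5063,.1803,.05),(.5063,.1957,.05),(.5063,.1957,.034),(.5063,.1737,.05)]:
    u,v=pix("side",P);print(P,round(u,1),round(v,1),"crop",round((u-180)*2.667),round((v-90)*2.667))
f=grab_frame("side")
a=cv2.resize(f[120:190,205:275],(600,600),interpolation=2);cv2.imwrite("pics/g2.png",a[:,:,::-1])
E
```

```text
(0.5063, 0.1803, 0.0384) 239.6 167.7 crop 159 207
(0.5063, 0.1803, 0.05) 239.5 164.6 crop 159 199
(0.5063, 0.1957, 0.05) 238.0 160.7 crop 155 189
(0.5063, 0.1957, 0.034) 238.1 165.0 crop 155 200
(0.5063, 0.1737, 0.05) 240.2 166.3 crop 161 203
```

View pics/g2.png

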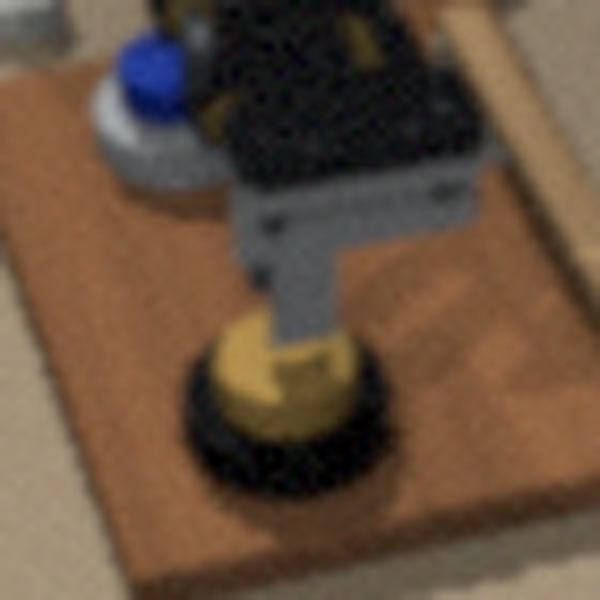

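The picture shows the fingertips ending above the brass cap, at about pixel (240,160). That is roughly 25 mm higher than the reported TCP suggests. I'll check with a gentle touch on the bare board between the stacks.

{"fn": "arm_command", "kwargs": {
  "increments": [
    [0,0,-0.03,0,1],
    [0,0,-0.01,0,1],
    [0,-0.035,0,0,1],
    [0,-0.04,0,0,1],
    [0,0,0.01,0,1],
    [0,0,0.01,0,1],
    [0,0,0.005,0,1],
    [0,0,0,0,1]
  ]
}}

```text
time_s: 4.92
tcp_pos: [0.5048, 0.2694, 0.0511]
tcp_rot: [3.14, -0.001, -0.006]
ft_force: [-0.8, -0.9, 0.0]
opening: 0.0005
gripper_force: 0.0
```

```bash
python3 - <<'E'
from h import *
s=observe();print(s["tcp_pos"],s["opening"],s["ft_force"])
print(pix("side",s["tcp_pos"]))
f=grab_frame("side")
a=cv2.resize(f[90:190,180:280],(600,600),interpolation=2);cv2.imwrite("pics/g3.png",a[:,:,::-1])
E
```

```text
[0.50478207 0.26938243 0.05112919] 0.0005467097900252388 [-0.75227941 -0.90457634  0.0498993 ]
(np.float64(230.72091193704046), np.float64(142.91780649793026))
```

View pics/g3.png

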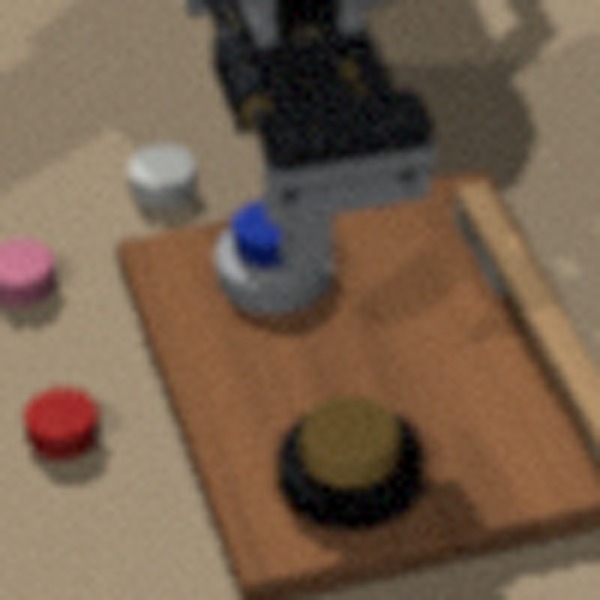

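{"fn": "arm_command", "kwargs": {
  "increments": [
    [0,0,0.006,0,1],
    [0,0,0.006,0,1],
    [0,0,0.006,0,1],
    [0,0,0.006,0,1],
    [0,0,0.003,0,1],
    [0,0,0.003,0,1],
    [0,0,0.002,0,1],
    [0,0,0.002,0,1]
  ]
}}

```text
time_s: 5.63
tcp_pos: [0.5064, 0.2708, 0.0193]
tcp_rot: [-3.142, -0.0, -0.0]
ft_force: [0.2, -0.3, 0.2]
opening: 0.0003
gripper_force: 0.0
```

```bash
python3 - <<'E'
from h import *
s=observe();print(s["tcp_pos"],s["opening"],s["ft_force"])
print(pix("side",s["tcp_pos"]))
f=grab_frame("side")
a=cv2.resize(f[90:190,180:280],(600,600),interpolation=2);cv2.imwrite("pics/g4.png",a[:,:,::-1])
E
```

```text
[0.50636431 0.27075322 0.01925715] 0.00033710107280229465 [ 0.15157205 -0.31460631  0.24344667]
(np.float64(231.43233809005804), np.float64(150.9176444876397))
```

View pics/g4.png

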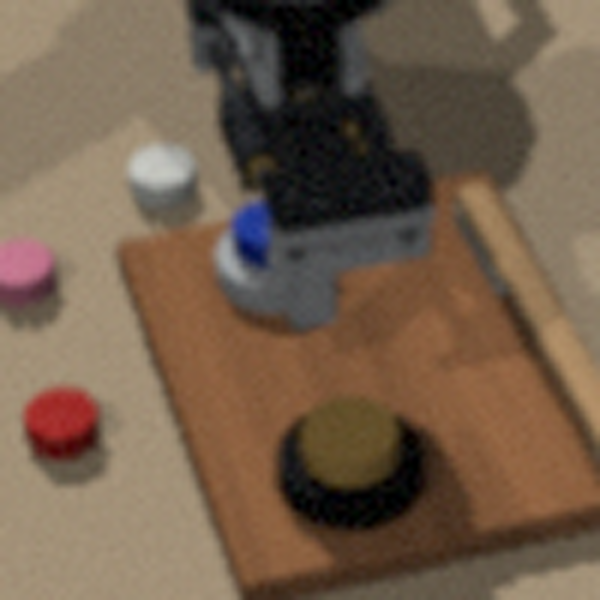

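The tip is at (232,144), still well above where it should be, and there is no contact. I'll keep descending.

{"fn": "arm_command", "kwargs": {
  "increments": [
    [0,0,0.003,0,1],
    [0,0,0.003,0,1],
    [0,0,0.002,0,1],
    [0,0,0.002,0,1],
    [0,0,0.001,0,1],
    [0,0,0.001,0,1],
    [0,0,0.001,0,1],
    [0,0,0.001,0,1]
  ]
}}

```text
time_s: 6.35
tcp_pos: [0.5064, 0.2707, 0.0054]
tcp_rot: [-3.142, -0.0, -0.0]
ft_force: [0.4, -0.8, 0.2]
opening: 0.0008
gripper_force: 0.0
```

{"fn": "arm_command", "kwargs": {
  "increments": [
    [0,0,0.001,0,1],
    [0,0,0.001,0,1],
    [0,0,0.001,0,1],
    [0,0,0.001,0,1],
    [0,0,0.001,0,1],
    [0,0,0.001,0,1],
    [0,0,0.001,0,1],
    [0,0,0.001,0,1]
  ]
}}

```text
time_s: 7.02
tcp_pos: [0.5063, 0.2707, -0.0027]
tcp_rot: [-3.142, -0.0, -0.0]
ft_force: [-0.5, -1.1, 0.1]
opening: 0.0004
gripper_force: 0.0
```

{"fn": "arm_command", "kwargs": {
  "increments": [
    [0,0,0.001,0,1],
    [0,0,0.001,0,1],
    [0,0,0.001,0,1],
    [0,0,0.001,0,1],
    [0,0,0.001,0,1],
    [0,0,0.001,0,1],
    [0,0,0.0005,0,1],
    [0,0,0.0005,0,1]
  ]
}}

```text
time_s: 7.68
tcp_pos: [0.5062, 0.2707, -0.0095]
tcp_rot: [3.142, 0.0, -0.0]
ft_force: [-0.4, -1.0, 4.3]
opening: 0.0001
gripper_force: 2.3
```

Contact came at a reported z of about −0.009 on the 0.018 board, so true z is reported z + 0.027. Retrying the brass cap with that correction.

{"fn": "arm_command", "kwargs": {
  "increments": [
    [0,0,-0.03,0,-0.6],
    [0,0,-0.03,0,-0.6],
    [0,0.035,0,0,-0.6],
    [0,0.04,0,0,-0.6],
    [0,0,0,0,-0.6],
    [0,0,0,0,-0.6],
    [0,0,0,0,-0.6],
    [0,0,0,0,-0.6]
  ]
}}

```text
time_s: 8.35
tcp_pos: [0.5062, 0.1965, 0.0503]
tcp_rot: [-3.141, -0.002, 0.0]
ft_force: [-0.5, 0.7, 0.9]
opening: 0.0506
gripper_force: 0.0
```

{"fn": "arm_command", "kwargs": {
  "increments": [
    [0,0,0,0,-0.6],
    [0,0,0,0,-0.6],
    [0,0,0,0,-0.6],
    [0,0,0,0,-0.6],
    [0,0,0,0,-0.6],
    [0,0,0,0,-0.6],
    [0,0,0,0,-0.6],
    [0,0,0,0,-0.6]
  ]
}}

```text
time_s: 9.02
tcp_pos: [0.5063, 0.1957, 0.0504]
tcp_rot: [-3.142, -0.0, -0.0]
ft_force: [0.1, 0.3, 0.1]
opening: 0.0752
gripper_force: 0.0
```

Next, lower by 40 mm to reported 0.0105, then grip.

{"fn": "arm_command", "kwargs": {
  "increments": [
    [0,0,0.02,0,-0.6],
    [0,0,0.014,0,-0.6],
    [0,0,0.006,0,-0.6],
    [0,0,0,0,1],
    [0,0,0,0,1],
    [0,0,0,0,1],
    [0,0,0,0,1],
    [0,0,0,0,1]
  ],
  "newtons": 25
}}

```text
time_s: 9.68
tcp_pos: [0.507, 0.1958, 0.0113]
tcp_rot: [-3.141, -0.0, -0.003]
ft_force: [0.6, -0.7, 0.8]
opening: 0.0453
gripper_force: 0.2
```

{"fn": "arm_command", "kwargs": {
  "increments": [
    [0,0,0,0,1],
    [0,0,0,0,1],
    [0,0,0,0,1],
    [0,0,0,0,1],
    [0,0,0,0,1],
    [0,0,0,0,1],
    [0,0,0,0,1],
    [0,0,0,0,1]
  ]
}}

```text
time_s: 10.35
tcp_pos: [0.507, 0.1957, 0.0112]
tcp_rot: [-3.142, -0.0, -0.002]
ft_force: [-1.8, -2.0, 4.7]
opening: 0.0432
gripper_force: 25.0
```

{"fn": "arm_command", "kwargs": {
  "increments": [
    [0,0,-0.015,0,1],
    [0,0,-0.02,0,1],
    [0,0.01,-0.015,0,1],
    [0,0.025,0,0,1],
    [-0.006,0.04,0,0,1],
    [-0.006,0.04,0,0,1],
    [-0.006,0.04,0,0,1],
    [-0.006,0.04,0,0,1]
  ]
}}

```text
time_s: 11.02
tcp_pos: [0.4813, -0.0006, 0.0599]
tcp_rot: [-3.141, -0.001, 0.001]
ft_force: [-0.1, -1.1, -1.0]
opening: 0.0432
gripper_force: 25.0
```

{"fn": "arm_command", "kwargs": {
  "increments": [
    [-0.006,0.04,0,0,1],
    [-0.006,0.04,0,0,1],
    [0,0.04,0,0,1],
    [0,0.04,0,0,1],
    [0,0.04,0,0,1],
    [0,0.035,0,0,1],
    [0,0.02,0,0,1],
    [0,0,0,0,1]
  ]
}}

```text
time_s: 11.68
tcp_pos: [0.4701, -0.258, 0.0603]
tcp_rot: [3.141, -0.007, 0.001]
ft_force: [0.4, -0.3, -0.1]
opening: 0.0433
gripper_force: 25.0
```

{"fn": "arm_command", "kwargs": {
  "increments": [
    [0,0.001,0.02,0,1],
    [0,0,0.015,0,1],
    [0,0,0.006,0,1],
    [0,0,0.003,0,1],
    [0,0,0.0015,0,1],
    [0,0,0,0,1],
    [0,0,0,0,1],
    [0,0,0,0,1]
  ]
}}

```text
time_s: 12.35
tcp_pos: [0.471, -0.2556, 0.0158]
tcp_rot: [3.141, 0.001, 0.002]
ft_force: [-0.4, 0.6, -0.4]
opening: 0.0434
gripper_force: 25.0
```

{"fn": "arm_command", "kwargs": {
  "increments": [
    [0,0.004,0,0,1],
    [0,0,0.001,0,1],
    [0,0,0.001,0,1],
    [0,0,0,0,1],
    [0,0,0,0,-0.5],
    [0,0,0,0,-0.5],
    [0,0,0,0,-0.5],
    [0,0,0,0,-0.5]
  ]
}}

```text
time_s: 13.02
tcp_pos: [0.4703, -0.2592, 0.0128]
tcp_rot: [-3.141, -0.0, 0.0]
ft_force: [-0.6, -0.6, -0.2]
opening: 0.0664
gripper_force: 0.0
```

{"fn": "arm_command", "kwargs": {
  "increments": [
    [0,0,0,0,-0.5],
    [0,0,0,0,-0.5],
    [0,0,-0.02,0,-0.5],
    [0,0,-0.04,0,-0.5],
    [0,-0.04,0,0,-0.5],
    [0,-0.04,0,0,-0.5],
    [0,-0.04,0,0,-0.5],
    [0,-0.04,0,0,-0.5]
  ]
}}

```text
time_s: 13.68
tcp_pos: [0.4701, -0.0979, 0.0732]
tcp_rot: [3.141, -0.002, 0.001]
ft_force: [0.7, 1.0, -0.1]
opening: 0.0702
gripper_force: 0.0
```

{"fn": "arm_command", "kwargs": {
  "increments": [
    [0,-0.04,0,0,-0.5],
    [0,-0.04,0,0,-0.5],
    [0,-0.04,0,0,-0.5],
    [0,-0.04,0,0,-0.5],
    [0,-0.04,0,0,-0.5],
    [0,-0.04,0,0,-0.5],
    [0,-0.04,0,0,-0.5],
    [0,0,0,0,-0.5]
  ]
}}

```text
time_s: 14.35
tcp_pos: [0.4696, 0.1862, 0.0732]
tcp_rot: [-3.14, -0.011, -0.001]
ft_force: [-0.3, -0.1, 0.4]
opening: 0.0701
gripper_force: 0.0
```

```bash
python3 - <<'E'
from h import *
F={n:grab_frame(n) for n in("top","side")}
a=F["top"][120:240,280:460];b=F["side"][220:350,220:380];c=F["top"][150:240,130:265]
im=np.zeros((560,800,3),np.uint8)
im[:267,:400]=cv2.resize(a,(400,267));im[:325,400:]=cv2.resize(b,(400,325));im[280:547,:400]=cv2.resize(c,(400,267))
cv2.imwrite("pics/p1.png",im[:,:,::-1])
for n in F: cv2.imwrite(f"pics/{n}1.png",F[n][:,:,::-1])
for n,p in(("top",pix("top",(.471,-.2594,.044))),("side",pix("side",(.471,-.2594,.05)))):
    h=cv2.cvtColor(F[n],cv2.COLOR_RGB2HSV);print(n,p)
print(observe()["tcp_pos"])
E
```

```text
top (np.float64(414.61477330060046), np.float64(216.02010539478928))
side (np.float64(280.77673322415797), np.float64(319.2083418831792))
[0.46990667 0.1818735  0.07279408]
```

View pics/p1.png

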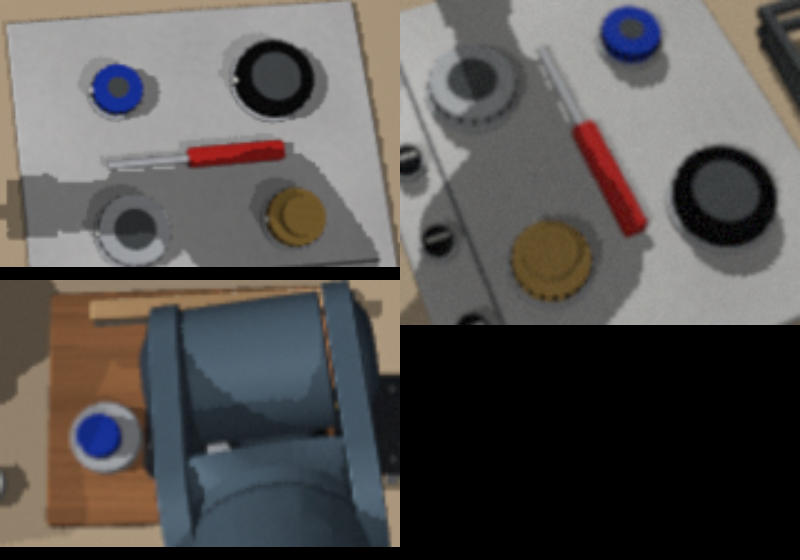

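The brass cap sits flat on its burner in both views, about 4 mm toward −y. I'll measure it more exactly once the shadow has moved. Blue is next.

{"fn": "arm_command", "kwargs": {
  "increments": [
    [0.01,-0.04,0,0,-0.5],
    [0.01,-0.04,0,0,-0.5],
    [0.01,-0.04,0,0,-0.5],
    [0.005,-0.035,0,0,-0.5],
    [0,-0.011,0,0,-0.5],
    [0,0,0.01,0,-0.5],
    [0,0,0,0,-0.5],
    [0,0,0,0,-0.5]
  ]
}}

```text
time_s: 15.12
tcp_pos: [0.5044, 0.3442, 0.0613]
tcp_rot: [3.14, -0.003, -0.005]
ft_force: [0.0, 0.1, 0.1]
opening: 0.0705
gripper_force: 0.0
```

```bash
python3 - <<'E'
from h import *
F={n:grab_frame(n) for n in("top","side")}
for n in F: cv2.imwrite(f"pics/{n}2.png",F[n][:,:,::-1])
print(observe()["tcp_pos"])
im=np.zeros((400,800,3),np.uint8)
u,v=413,216;im[:,:400]=cv2.resize(F["top"][v-20:v+20,u-20:u+20],(400,400),interpolation=2)
u,v=280,322;im[:,400:]=cv2.resize(F["side"][v-24:v+24,u-24:u+24],(400,400),interpolation=2)
cv2.imwrite("pics/p2.png",im[:,:,::-1])
print(pix("top",(.471,-.2594,.052)),pix("side",(.471,-.2594,.052)))
E
```

```text
[0.50522597 0.34473735 0.06255444]
(np.float64(415.687603501143), np.float64(215.3996649648969)) (np.float64(280.8458173581512), np.float64(318.7861112213068))
```

View pics/p2.png

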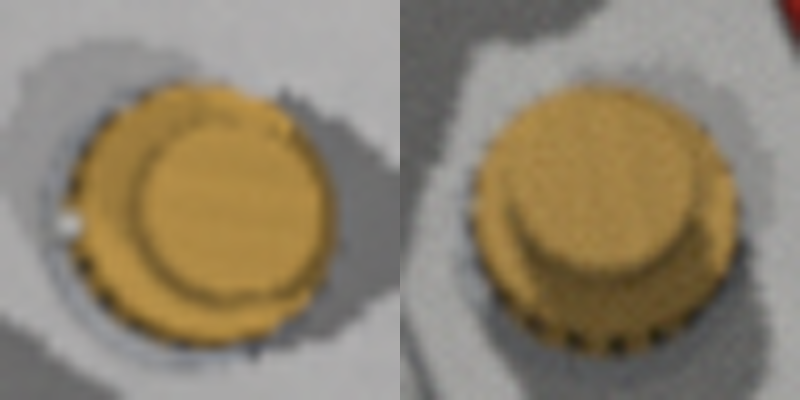

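The crop puts the brass cap's top centre at (416,216), against an expected (415.7,215.4), so it is within about 2 mm and there is no lateral bias. Descending on blue.

{"fn": "arm_command", "kwargs": {
  "increments": [
    [0,0,0.02,0,-0.5],
    [0,0,0.02,0,-0.5],
    [0,0,0.0113,0,-0.5],
    [0,0,0,0,1],
    [0,0,0,0,1],
    [0,0,0,0,1],
    [0,0,0,0,1],
    [0,0,0,0,1]
  ]
}}

```text
time_s: 15.88
tcp_pos: [0.5062, 0.3471, 0.0129]
tcp_rot: [-3.141, -0.0, -0.003]
ft_force: [0.2, 0.3, 0.6]
opening: 0.0406
gripper_force: 0.0
```

{"fn": "arm_command", "kwargs": {
  "increments": [
    [0,0,0,0,1],
    [0,0,0,0,1],
    [0,0,0,0,1],
    [0,0,0,0,1],
    [0,0,0,0,1],
    [0,0,0,0,1],
    [0,0,0,0,1],
    [0,0,0,0,1]
  ]
}}

```text
time_s: 16.55
tcp_pos: [0.506, 0.3469, 0.0126]
tcp_rot: [-3.141, -0.0, -0.002]
ft_force: [-0.2, -0.1, 5.2]
opening: 0.0353
gripper_force: 25.0
```

{"fn": "arm_command", "kwargs": {
  "increments": [
    [0,0,-0.015,0,1],
    [0,0,-0.02,0,1],
    [0,0.014,-0.015,0,1],
    [0.01,0.03,0,0,1],
    [0.015,0.035,0,0,1],
    [0.015,0.035,0,0,1],
    [0.015,0.035,0,0,1],
    [0.015,0.035,0,0,1]
  ]
}}

```text
time_s: 17.22
tcp_pos: [0.5752, 0.1612, 0.0611]
tcp_rot: [-3.141, -0.001, 0.001]
ft_force: [0.3, 0.7, -0.9]
opening: 0.035
gripper_force: 25.0
```

{"fn": "arm_command", "kwargs": {
  "increments": [
    [0.01,0.035,0,0,1],
    [0.01,0.035,0,0,1],
    [0.01,0.035,0,0,1],
    [0.01,0.035,0,0,1],
    [0,0.035,0,0,1],
    [0,0.03,0,0,1],
    [0,0.02,0,0,1],
    [0,0.005,0,0,1]
  ]
}}

```text
time_s: 17.88
tcp_pos: [0.6151, -0.0703, 0.0611]
tcp_rot: [3.141, -0.005, -0.001]
ft_force: [-0.2, -0.1, -0.1]
opening: 0.0351
gripper_force: 25.0
```

{"fn": "arm_command", "kwargs": {
  "increments": [
    [0,0,0.02,0,1],
    [0,0,0.015,0,1],
    [0,0,0.003,0,1],
    [0,0,0,0,1],
    [0,0,0,0,1],
    [0,0,0,0,1],
    [0,0,0,0,1],
    [0,0,0,0,1]
  ]
}}

```text
time_s: 18.55
tcp_pos: [0.6161, -0.0672, 0.0246]
tcp_rot: [3.141, 0.001, 0.003]
ft_force: [-0.0, -0.2, -1.0]
opening: 0.0348
gripper_force: 25.0
```

{"fn": "arm_command", "kwargs": {
  "increments": [
    [0.001,0,0.005,0,1],
    [0,0,0.003,0,1],
    [0,0,0.0015,0,1],
    [0,0,0,0,1],
    [0,0,0,0,-0.6],
    [0,0,0,0,-0.6],
    [0,0,0,0,-0.6],
    [0,0,0,0,-0.6]
  ]
}}

```text
time_s: 19.22
tcp_pos: [0.6162, -0.0673, 0.0138]
tcp_rot: [-3.142, -0.0, 0.0]
ft_force: [-0.2, -0.0, 0.2]
opening: 0.0585
gripper_force: 0.0
```

{"fn": "arm_command", "kwargs": {
  "increments": [
    [0,0,0,0,-0.6],
    [0,0,0,0,-0.6],
    [0,0,-0.02,0,-0.8],
    [0,0,-0.04,0,-0.8],
    [0,0,0,0,-0.8],
    [0,0,0,0,-0.8],
    [0,0,0,0,-0.8],
    [0,0,0,0,-0.8]
  ]
}}

```text
time_s: 19.88
tcp_pos: [0.6153, -0.067, 0.0726]
tcp_rot: [-3.141, -0.0, 0.004]
ft_force: [-0.3, -0.2, -0.0]
opening: 0.0849
gripper_force: 0.0
```

```bash
python3 - <<'E'
from h import *
F={n:grab_frame(n) for n in("top","side")}
for n in F: cv2.imwrite(f"pics/{n}3.png",F[n][:,:,::-1])
print(observe()["tcp_pos"])
for nm,P in(("black",(.5064,.1955)),("silver",(.5,.345))):
  for n,z in(("top",.026),("side",.03)):
    p=pix(n,(*P,z));e,a=blob(F[n],nm,*p,20)
    print(nm,n,np.round(p,1),np.round(e[0],1),np.round(e[1],1),a,onz(n,*e[0],.026).round(4))
im=np.zeros((400,800,3),np.uint8)
im[:,:400]=cv2.resize(F["top"][160:245,150:235],(400,400),interpolation=2)
im[:,400:]=cv2.resize(F["side"][110:190,200:280],(400,400),interpolation=2)
cv2.imwrite("pics/p3.png",im[:,:,::-1])
E
```

```text
[ 0.61523372 -0.0670026   0.07244267]
black top [225.7 203. ] [226.4 203.2] [26.8 27.2] 584 [0.5058 0.1939]
black side [238.2 166.1] [238.2 167.8] [20.1 23.6] 379 [0.5058 0.1928]
silver top [164.4 205.4] [165.4 202.6] [23.9 24.5] 468 [0.5069 0.3429]
silver side [223.1 132.3] [225.2 133.2] [16.9 19.9] 270 [0.5061 0.3438]
```

View pics/p3.png

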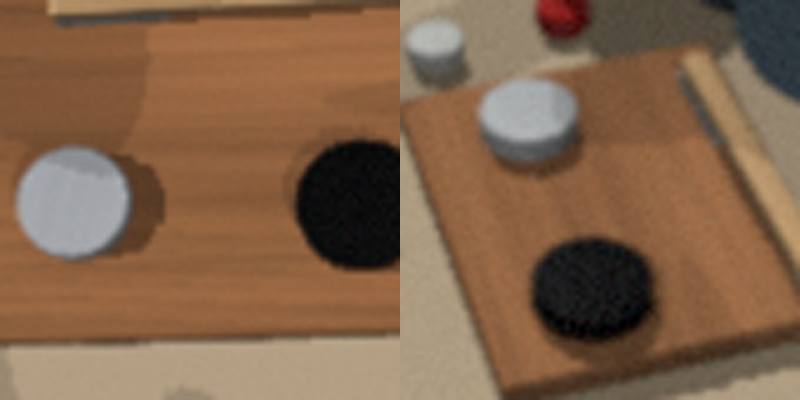

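Both lower caps lie flat, silver at (0.507, 0.343) and black at (0.506, 0.194). Fetching silver.

{"fn": "arm_command", "kwargs": {
  "increments": [
    [-0.01,-0.03,0,0,-0.8],
    [-0.01,-0.04,0,0,-0.8],
    [-0.01,-0.04,0,0,-0.8],
    [-0.01,-0.04,0,0,-0.8],
    [-0.01,-0.04,0,0,-0.8],
    [-0.01,-0.04,0,0,-0.8],
    [-0.01,-0.04,0,0,-0.8],
    [-0.01,-0.04,0,0,-0.8]
  ]
}}

```text
time_s: 20.65
tcp_pos: [0.5348, 0.2444, 0.0732]
tcp_rot: [3.141, 0.0, -0.002]
ft_force: [-0.0, 0.4, 0.6]
opening: 0.0843
gripper_force: 0.0
```

{"fn": "arm_command", "kwargs": {
  "increments": [
    [-0.01,-0.04,0,0,-0.8],
    [-0.01,-0.03,0,0,-0.8],
    [-0.008,-0.02,0,0,-0.8],
    [0,-0.01,0,0,-0.8],
    [0,0,0.02,0,-0.8],
    [0,0,0,0,-0.8],
    [0,0,0,0,-0.8],
    [0,0,0,0,-0.8]
  ]
}}

```text
time_s: 21.32
tcp_pos: [0.5086, 0.3418, 0.054]
tcp_rot: [3.141, -0.002, -0.001]
ft_force: [0.1, -0.3, -0.2]
opening: 0.0846
gripper_force: 0.0
```

{"fn": "arm_command", "kwargs": {
  "increments": [
    [-0.0015,-0.001,0.02,0,-0.8],
    [0,0,0.02,0,-0.8],
    [0,0,0.012,0,-0.8],
    [0,0,0.006,0,-0.8],
    [0,0,0,0,1],
    [0,0,0,0,1],
    [0,0,0,0,1],
    [0,0,0,0,1]
  ]
}}

```text
time_s: 21.98
tcp_pos: [0.5077, 0.3441, -0.0026]
tcp_rot: [-3.141, -0.0, -0.003]
ft_force: [-1.0, -0.1, -0.3]
opening: 0.0613
gripper_force: 0.1
```

{"fn": "arm_command", "kwargs": {
  "increments": [
    [0,0,0,0,1],
    [0,0,0,0,1],
    [0,0,0,0,1],
    [0,0,0,0,1],
    [0,0,0,0,1],
    [0,0,0,0,1],
    [0,0,0,0,1],
    [0,0,0,0,1]
  ]
}}

```text
time_s: 22.65
tcp_pos: [0.5076, 0.3438, -0.0027]
tcp_rot: [-3.141, -0.001, -0.002]
ft_force: [-0.7, -1.8, 6.1]
opening: 0.0575
gripper_force: 25.0
```

{"fn": "arm_command", "kwargs": {
  "increments": [
    [0,0,-0.02,0,1],
    [0,0,-0.025,0,1],
    [0,0.014,-0.02,0,1],
    [-0.005,0.03,0,0,1],
    [-0.005,0.035,0,0,1],
    [-0.005,0.035,0,0,1],
    [-0.005,0.035,0,0,1],
    [-0.005,0.035,0,0,1]
  ]
}}

```text
time_s: 23.32
tcp_pos: [0.4807, 0.1585, 0.0605]
tcp_rot: [-3.141, -0.001, 0.001]
ft_force: [0.1, -0.5, -2.8]
opening: 0.0574
gripper_force: 25.0
```

{"fn": "arm_command", "kwargs": {
  "increments": [
    [-0.005,0.035,0,0,1],
    [-0.005,0.035,0,0,1],
    [-0.005,0.035,0,0,1],
    [-0.005,0.035,0,0,1],
    [-0.005,0.035,0,0,1],
    [0,0.035,0,0,1],
    [0,0.02,0,0,1],
    [0,0.01,0,0,1]
  ]
}}

```text
time_s: 23.98
tcp_pos: [0.4565, -0.0824, 0.0609]
tcp_rot: [-3.142, 0.005, -0.0]
ft_force: [-0.5, 0.3, -0.7]
opening: 0.0574
gripper_force: 25.0
```

{"fn": "arm_command", "kwargs": {
  "increments": [
    [0,0,0.02,0,1],
    [0,0,0.015,0,1],
    [0,0,0.003,0,1],
    [0,0,0,0,1],
    [0,0,0,0,1],
    [0,0,0,0,1],
    [0,0,0,0,1],
    [0,0,0,0,1]
  ]
}}

```text
time_s: 24.65
tcp_pos: [0.4575, -0.0803, 0.0239]
tcp_rot: [3.141, 0.001, 0.002]
ft_force: [0.6, 0.5, -1.6]
opening: 0.0571
gripper_force: 25.0
```

{"fn": "arm_command", "kwargs": {
  "increments": [
    [0,0,0.004,0,1],
    [0,0,0.003,0,1],
    [0,0,0.001,0,1],
    [0,0,0,0,1],
    [0,0,0,0,-1],
    [0,0,0,0,-1],
    [0,0,0,0,-1],
    [0,0,0,0,-1]
  ]
}}

```text
time_s: 25.32
tcp_pos: [0.4569, -0.0804, 0.015]
tcp_rot: [3.142, 0.0, 0.0]
ft_force: [0.5, -0.3, 0.4]
opening: 0.0809
gripper_force: 0.0
```

{"fn": "arm_command", "kwargs": {
  "increments": [
    [0,0,0,0,-1],
    [0,0,0,0,-1],
    [0,0,-0.02,0,-1],
    [0,0,-0.04,0,-1],
    [0.01,-0.04,0,0,-1],
    [0.01,-0.04,0,0,-1],
    [0.01,-0.04,0,0,-1],
    [0.01,-0.04,0,0,-1]
  ]
}}

```text
time_s: 25.98
tcp_pos: [0.4973, 0.0813, 0.0756]
tcp_rot: [3.141, -0.001, 0.002]
ft_force: [0.3, -1.0, -0.9]
opening: 0.0942
gripper_force: 0.0
```

{"fn": "arm_command", "kwargs": {
  "increments": [
    [0.008,-0.04,0,0,-1],
    [0,-0.04,0,0,-1],
    [0,-0.025,0,0,-1],
    [0,-0.01,0,0,-1],
    [0,0,0.02,0,-1],
    [0,0,0,0,-1],
    [0,0,0,0,-1],
    [0,0,0,0,-1]
  ]
}}

```text
time_s: 26.65
tcp_pos: [0.505, 0.1938, 0.0554]
tcp_rot: [3.141, -0.002, -0.0]
ft_force: [-0.9, 1.4, 0.4]
opening: 0.094
gripper_force: 0.0
```

{"fn": "arm_command", "kwargs": {
  "increments": [
    [0.001,0,0.02,0,-1],
    [0,0,0.02,0,-1],
    [0,0,0.013,0,-1],
    [0,0,0.006,0,-1],
    [0,0,0,0,1],
    [0,0,0,0,1],
    [0,0,0,0,1],
    [0,0,0,0,1]
  ]
}}

```text
time_s: 27.32
tcp_pos: [0.5068, 0.1948, -0.0027]
tcp_rot: [-3.141, -0.0, -0.003]
ft_force: [0.2, -0.3, -0.2]
opening: 0.0711
gripper_force: 0.0
```

{"fn": "arm_command", "kwargs": {
  "increments": [
    [0,0,0,0,1],
    [0,0,0,0,1],
    [0,0,0,0,1],
    [0,0,0,0,1],
    [0,0,0,0,1],
    [0,0,0,0,1],
    [0,0,0,0,1],
    [0,0,0,0,1]
  ]
}}

```text
time_s: 27.98
tcp_pos: [0.5067, 0.1948, -0.0028]
tcp_rot: [-3.142, -0.001, -0.003]
ft_force: [-1.2, -0.6, 5.8]
opening: 0.0671
gripper_force: 25.0
```

{"fn": "arm_command", "kwargs": {
  "increments": [
    [0,0,-0.02,0,1],
    [0,0,-0.025,0,1],
    [0,0.011,-0.02,0,1],
    [0.01,0.025,0,0,1],
    [0.012,0.04,0,0,1],
    [0.012,0.04,0,0,1],
    [0.012,0.04,0,0,1],
    [0.012,0.04,0,0,1]
  ]
}}

```text
time_s: 28.65
tcp_pos: [0.563, -0.0023, 0.0602]
tcp_rot: [-3.141, -0.001, 0.003]
ft_force: [0.5, 0.5, -2.8]
opening: 0.0673
gripper_force: 25.0
```

{"fn": "arm_command", "kwargs": {
  "increments": [
    [0.012,0.04,0,0,1],
    [0.012,0.04,0,0,1],
    [0.012,0.04,0,0,1],
    [0.012,0.04,0,0,1],
    [0.012,0.04,0,0,1],
    [0.006,0.025,0,0,1],
    [0,0.015,0,0,1],
    [0,0.005,0,0,1]
  ]
}}

```text
time_s: 29.32
tcp_pos: [0.6287, -0.2473, 0.0599]
tcp_rot: [-3.141, 0.003, 0.002]
ft_force: [0.4, 0.2, -3.9]
opening: 0.0674
gripper_force: 25.0
```

{"fn": "arm_command", "kwargs": {
  "increments": [
    [0,0,0.02,0,1],
    [0,0,0.015,0,1],
    [0,0,0.003,0,1],
    [0,0,0,0,1],
    [0,0,0,0,1],
    [0,0,0,0,1],
    [0,0,0,0,1],
    [0,0,0,0,1]
  ]
}}

```text
time_s: 29.98
tcp_pos: [0.6303, -0.2456, 0.0242]
tcp_rot: [3.141, 0.001, 0.002]
ft_force: [0.5, -0.4, -3.6]
opening: 0.0675
gripper_force: 25.0
```

Lower, release, then retreat clear toward the stacks.

{"fn": "arm_command", "kwargs": {
  "increments": [
    [0,0.001,0.004,0,1],
    [0,0,0.003,0,1],
    [0,0,0.001,0,1],
    [0,0,0,0,1],
    [0,0,0,0,-1],
    [0,0,0,0,-1],
    [0,0,0,0,-1],
    [0,0,0,0,-1]
  ]
}}

```text
time_s: 30.65
tcp_pos: [0.63, -0.2466, 0.0154]
tcp_rot: [3.141, 0.0, 0.001]
ft_force: [0.2, -0.8, 0.2]
opening: 0.0904
gripper_force: 0.0
```

{"fn": "arm_command", "kwargs": {
  "increments": [
    [0,0,0,0,-1],
    [0,0,0,0,-1],
    [0,0,-0.02,0,-1],
    [0,0,-0.04,0,-1],
    [-0.01,-0.04,0,0,-1],
    [-0.01,-0.04,0,0,-1],
    [-0.01,-0.04,0,0,-1],
    [-0.01,-0.04,0,0,-1]
  ]
}}

```text
time_s: 31.32
tcp_pos: [0.5891, -0.0851, 0.0754]
tcp_rot: [3.141, -0.001, 0.001]
ft_force: [-0.1, -0.7, -0.5]
opening: 0.0942
gripper_force: 0.0
```

{"fn": "arm_command", "kwargs": {
  "increments": [
    [-0.01,-0.04,0,0,-1],
    [-0.01,-0.04,0,0,-1],
    [-0.01,-0.04,0,0,-1],
    [-0.01,-0.04,0,0,-1],
    [0,-0.04,0,0,-1],
    [0,-0.04,0,0,-1],
    [0,-0.04,0,0,-1],
    [0,-0.04,0,0,-1]
  ]
}}

```text
time_s: 31.98
tcp_pos: [0.5493, 0.2356, 0.0755]
tcp_rot: [-3.141, -0.001, -0.001]
ft_force: [0.4, 0.0, 0.5]
opening: 0.0942
gripper_force: 0.0
```

{"fn": "arm_command", "kwargs": {
  "increments": [
    [0,-0.04,0,0,-1],
    [0,-0.04,0,0,-1],
    [0,0,0,0,-1],
    [0,0,0,0,-1],
    [0,0,0,0,-1],
    [0,0,0,0,-1],
    [0,0,0,0,-1],
    [0,0,0,0,-1]
  ]
}}

```text
time_s: 32.65
tcp_pos: [0.5498, 0.3123, 0.0751]
tcp_rot: [3.141, -0.003, -0.0]
ft_force: [-0.4, 0.3, -0.5]
opening: 0.0939
gripper_force: 0.0
```

```bash
python3 - <<'E'
from h import *
F={n:grab_frame(n) for n in("top","side")}
B=dict(blue=(.6163,-.067,36),black=(.6304,-.2466,68),brass=(.471,-.2594,44),silver=(.4568,-.080,58))
rows=[]
for n in("top","side"):
    r=[]
    for k,(x,y,d) in B.items():
        g=F[n].copy();u,v=map(int,np.round(pix(n,(x,y,.044))))
        c=cv2.resize(g[v-25:v+25,u-25:u+25],(200,200),interpolation=2)
        for z,R,col in((.052,d/2e3,(0,255,0)),):
            P=[pix(n,(x+R*np.cos(a),y+R*np.sin(a),z)) for a in np.linspace(0,6.28,16)[:-1]]
            for p in P: cv2.circle(c,(int((p[0]-u+25.5)*4),int((p[1]-v+25.5)*4)),1,col,-1)
        r.append(c)
    rows.append(np.hstack(r))
cv2.imwrite("pics/end.png",np.vstack(rows)[:,:,::-1])
E
```

```text
(no output)
```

View pics/end.png

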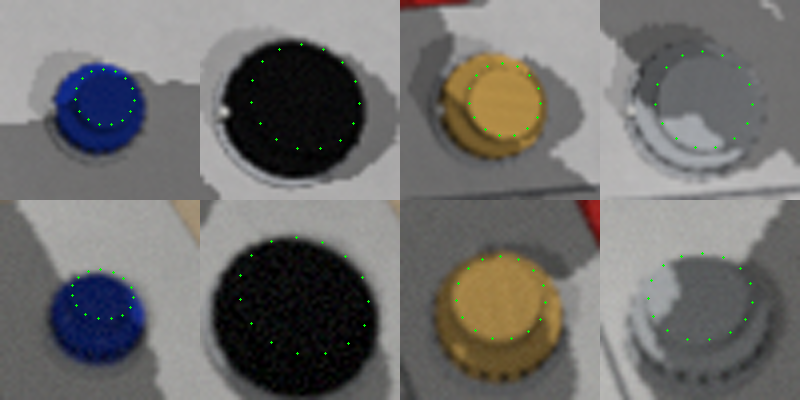

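Blue, brass and silver match the expected outlines (green dots) to about 2 mm. Black on black can't be judged at this contrast, so I'll stretch it.

```bash
python3 - <<'E'
from h import *
r=[]
for n in("top","side"):
    g=np.mean([grab_frame(n).astype(float) for _ in range(6)],0)
    u,v=map(int,np.round(pix(n,(.6304,-.2466,.044))))
    c=np.clip(cv2.resize(g[v-25:v+25,u-25:u+25],(400,400),interpolation=2)*6,0,255).astype(np.uint8)
    for a in np.linspace(0,6.28,16)[:-1]:
        p=pix(n,(.6304+.034*np.cos(a),-.2466+.034*np.sin(a),.052));cv2.circle(c,(int((p[0]-u+25.5)*8),int((p[1]-v+25.5)*8)),2,(0,255,0),-1)
    r.append(c)
cv2.imwrite("pics/end2.png",np.hstack(r)[:,:,::-1])
E
```

```text
(no output)
```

View pics/end2.png

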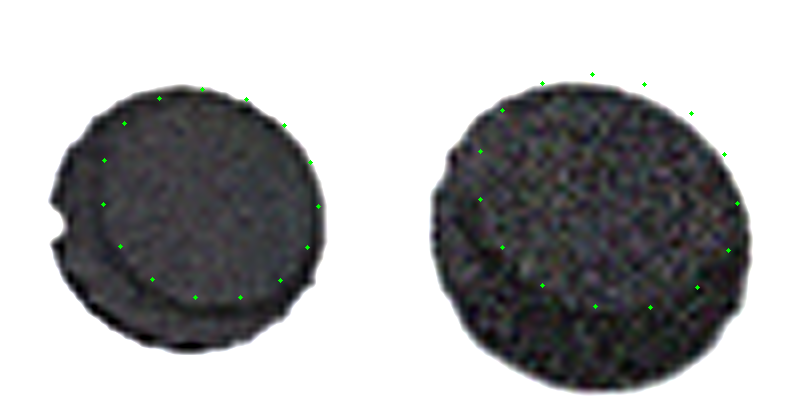

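In the stretched view the black cap's outline matches its expected circle to about 1 px (2 mm), so I'm handing in.

```bash
python3 -c "
from plant import *
print(job_done())"
```

```text
the job is handed in; nothing more can be done
None
```

All four caps are flat on their own burners, each centred to within about 3 mm by the camera, and the job was handed in at about 33 s; no verdict was returned.

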